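Clamp a cigar box shut in the toggle-clamp fixture

TASK

With the fingertips, press the lid of the cigar box in the fixture fully shut, then push the handle of each of the two toggle clamps over toward the box, past centre, so that both snap over and hold the lid down. Only press and push: do not pinch or force the handles, do not lift the box or shove it out of its nest, and leave the things lying around where they are.

Things in the scene. Friction and masses are not known exactly. Their poses are not given: they have to be found in the camera images.
- jig: clamping fixture: fixed plywood board 18 mm thick with low rails (16 mm) nesting the box and a steel toggle clamp at each end of the box. Origin at worktop height in the middle of the nest (board from x = -100 to +100 mm, y = -200 to +200 mm); x points away from the robot, y to the left clamp, z up.
- cigar_box: cedar cigar box with a row of cigars inside, 167 x 222 x 60 mm, 0.8 kg, standing loose in the fixture's nest. Origin: centre of its underside, 18 mm above the worktop; axes as the fixture's. The lid is hinged along the far (+x) top edge.
- cigar_box_lid (a joint): hinge of the box lid: 0 = shut, grows as it opens; found partly open (0.5 to 1.0 rad), free edge raised. The stiff hinge (about 0.14 N m) keeps it wherever it is left. Hinge line along the box's y axis at x = +79 mm, 56 mm above the box's underside (74 mm above the worktop).
- lid_edge (a point): middle of the lid's free edge, on its outer (upper) face, 161 mm from the hinge line; the lid is 6 mm thick and 222 mm wide. With the lid shut its outer face is 77 mm above the worktop.
- clamp_left (a joint): left clamp lever. 0 = open as found: handle leaning 0.45 rad out, away from the box, presser arm upright. Grows as the handle is pushed toward the box; about 0.45 = handle upright (dead centre); 1.45 = thrown: handle leaning 1.00 rad in, arm level, rubber foot on the lid. Its weighted head lets it rest only at 0 or 1.45: let go before dead centre it drops back, past it it snaps over by itself.
- clamp_right (a joint): right clamp lever. 0 = open as found: handle leaning 0.45 rad out, away from the box, presser arm upright. Grows as the handle is pushed toward the box; about 0.45 = handle upright (dead centre); 1.45 = thrown: handle leaning 1.00 rad in, arm level, rubber foot on the lid. Its weighted head lets it rest only at 0 or 1.45: let go before dead centre it drops back, past it it snaps over by itself.
- clamp_left_hinge (a point): middle of the left clamp's hinge, 93 mm above the worktop, at x = 0, y = +150 mm in the fixture's frame; the hinge line runs along the fixture's x axis. Turning the lever takes about 0.07 N m at first (1 N at 70 mm), falling to nothing at dead centre. Its bracket is 44 mm wide in y, 56 mm in x, and 102 mm high above the worktop.
- clamp_right_hinge (a point): middle of the right clamp's hinge, 93 mm above the worktop, at x = 0, y = -150 mm in the fixture's frame; the hinge line runs along the fixture's x axis. Turning the lever takes about 0.07 N m at first (1 N at 70 mm), falling to nothing at dead centre. Its bracket is 44 mm wide in y, 56 mm in x, and 102 mm high above the worktop.
- clamp_left_tip (a point): end of the left clamp's handle, 105 mm from its hinge line; moves with the handle. The outer 50 mm of the handle are a 26 mm thick round-ended steel weight, the rest an 11 mm rod. As found it is 188 mm above the worktop; upright it is at 198 mm, thrown at 150 mm.
- clamp_right_tip (a point): end of the right clamp's handle, 105 mm from its hinge line; moves with the handle. The outer 50 mm of the handle are a 26 mm thick round-ended steel weight, the rest an 11 mm rod. As found it is 188 mm above the worktop; upright it is at 198 mm, thrown at 150 mm.
- cigar_a: bystander: cigar, 148 mm long, 20 mm thick, lying at the right of the worktop, origin at its underside centre
- lighter: bystander: lighter, 73 x 50 x 14 mm, lying on the board by its back left corner
- wood_block: bystander: dark wooden block, 37 x 50 x 18 mm, lying on the board by its back right corner
- tape_roll: bystander: roll of tape, 93 mm across, 24 mm high, at the back left
- pencil: bystander: pencil, about 140 mm long, 8 mm thick, at the front right of the worktop
- cutting_knife: bystander: flat rounded knife with a wooden back, 86 x 122 x 9 mm, lying behind the fixture
- paste_cup_full: bystander: small plastic cup of paste, 63 mm across, 36 mm high, at the left of the worktop

How it is judged:
By the outcome, as a careful person would: the job done as asked, in the order asked, and still so for the second after the job is handed in, with the robot touching nothing.
It also fails if it takes over 54 s, if anything falls off the work surface, if the arm or the gripper's body presses on something with over 40 N, if the wrist force passes 120 N, or if a joint passes its speed limit or range.

ROBOT

A 6-joint arm with a two-finger parallel gripper is mounted at the origin on a cart in front of the work surface, level with it; the furniture and walls round the work are solid. World frame = base frame: x ahead of the robot, y to its left, z up, the work surface at z = 0. Lengths are in mm, angles in rad, forces in N, time in s.
With the tool pointing down it reaches from about 300 to 875 mm from the base axis. Payload 4.2 kg.
Tool frame: the origin (TCP) lies midway between the tips of the shut fingers; the grasp point (between the pads) lies 19 mm behind it (ctrl.hold_point_z is the distance from the TCP to the grasp point, in mm); z points along the fingers, y is the line along which they close (so a half turn about z gives the same grasp; the last joint's range is limited). The gripper opens to 85 mm and grips with 20 to 120 N. Pads are 22 mm wide; open, the fingers measure 114 mm over their backs; the gripper's body (76 mm by 85 mm) begins 54 mm behind the grasp point. The pads swing forward as they close: fully open they stand 13 mm farther back than shut.
Start: joints at [-1.246, 0.32, 1.565, -0, 1.257, -0.02], TCP at [194.358, -541.171, 231.338] pointing down, gripper open.
Joint ranges: [-3.11, 3.11], [-0.84, 2.01], [0.21, 2.61], [-1.34, 4.49], [0.05, 2.63], [-2.56, 2.56]. Speed limits (rad/s): [2.57, 2.57, 3.14, 3.14, 3.14, 3.14].

INTERFACE

Orientations are given as a unit quaternion [w, x, y, z].
In Python, from rig import ctrl, get_image gives the robot as it stands.
- The arm moves only by the tool step_arm, never from a script. Its argument "rows" is a list of rows, each a list of 7 numbers: the shift along the tool's x, y, z as a fraction of full scale, then the turn, a rotation vector about the tool's x, y, z as a fraction of full scale, then the gripper command: -1 is shut, 1 is fully open, values between are in proportion. In form: [[x, y, z, wx, wy, wz, fingers], ...]. A call has 1 to 12 rows; each row is the pose to reach, as a shift and turn from the pose commanded when the call began, along the tool's axes at that moment, turning the shorter way round; what a row does not reach only later rows make up. Full scale, the value 1, is 250 mm for a shift and pi rad for a turn. A row lasts 1/12 s, in which the tool goes at most 41.7 mm and 7.16 degrees, less where a joint would pass 70% of its speed; a pose out of reach is approached as far as the arm can. A call with a number of a shift or a turn outside -1 to 1 is refused whole. A call with a gripper value outside its range is refused whole. The fingers move at their own pace and stop on an object; "force" is the grip in N (left out, the last holds). Time passes only in rows, so rows that repeat a pose let the fingers close. It gives the time, the measured TCP pose, the force, the opening and the grip force at its end, in the units of the state.
- ctrl.sense(): the state, without advancing time (a new reading comes with each control period).
- get_image(name): name is "side" or "top" or "wrist"; returns a dict with "img" (384x512x3 uint8, red, green, blue), "fx", "fy", "cx", "cy" (pixels), "R" (3x3) and "t" (3): a world point X has camera coordinates R X + t; the wrist camera has in their place "T_tool_cam" (4x4, takes a point from camera to tool coordinates, whose origin is the TCP and whose axes are the flange's). Camera axes: x right, y down, z forward; pixel columns grow to the right and rows downward; lengths in mm; the calibration is good to about 2 mm. A picture is of the moment at which its call begins: read the wrist's pose just before it. There is no depth.
- ctrl.job_done(): hands the job in; it is judged then, once.
The state is a dict: "time": time; "qpos": joint angles; "joint_vel": joint speeds; "joint_efforts": joint torques, N m; "eef_pos": TCP position; "tool_rot": TCP orientation; "force": force on the tool from outside, world axes, zero at the start; "torque": the same for the moment, N m; "width": finger opening in mm; "grasp_force": force on a finger pad.
Only numpy, scipy, OpenCV 4.12 (cv2) and the standard library are available. Lean on these libraries where they do the work, as an engineer would, in place of code of your own. Each camera call takes 0.05 s, during which the arm holds its last target. There are 200 camera calls.

## Working session

There is one attempt and no reset: what is moved stays moved. The work goes in short steps, Python scripts to look and compute and a tool call to move; the robot and the scene stay as the last step left them, time stands still between calls to the robot, and variables do not carry over. Pictures are saved under pics/ and viewed, at most 10 in all, crops included, and the job is handed in when it is done.

Besides the shell and the picture viewer there is one more tool, called after ">>>" as a command line: name --pt "numbers of a row" for each row, then --argument value for the rest. step_arm: Moves the arm, as the interface text tells. Its arguments: {"type":"object","properties":{"rows":{"type":"array","items":{"type":"array","items":{"type":"number","minimum":-1,"maximum":1}}},"force":{"type":"number"}},"required":["rows"]}

```bash
mkdir -p pics; ls
python3 - <<'E'
from rig import ctrl,get_image
import cv2,pickle
s=ctrl.sense();print(s)
d={}
for n in("top","side"):
    g=get_image(n);d[n]=g;cv2.imwrite(f"pics/{n}0.png",g["img"][:,:,::-1]);print(n,g["fx"],g["fy"],g["cx"],g["cy"],g["R"],g["t"])
pickle.dump(d,open("cams.pkl","wb"))
E
```

```text
pics
{'time': 0.0, 'qpos': array([-1.24602304e+00,  3.20279655e-01,  1.56571578e+00,  2.26054624e-05,
        1.25740308e+00, -1.99914199e-02]), 'joint_vel': array([-0.00136135, -0.00141262,  0.00082551,  0.00109296,  0.00060212,
        0.001625  ]), 'joint_efforts': array([ 1.97425061e-04, -4.15521526e+01, -2.34157187e+01, -1.64689541e-04,
        8.13889346e-03, -1.75146545e-05]), 'eef_pos': array([ 194.18870517, -540.68805141,  230.47503375]), 'tool_rot': array([-8.94096584e-04,  9.85179116e-01,  1.71526365e-01, -1.26441741e-04]), 'force': array([-0.65163903,  0.52767055, -0.27162818]), 'torque': array([-0.03997733,  0.0158184 ,  0.03861235]), 'grasp_force': 0.0, 'width': 85.60493424165627}
top 366.22878476849615 366.22878476849615 252.56474843444616 186.81129961986483 [[ 0.01912795 -0.99980625  0.00464512]
 [-0.99124871 -0.01957076 -0.13054876]
 [ 0.13061438 -0.00210734 -0.99143101]] [  21.20740501  576.60870144 1108.83734644]
side 359.0683739229613 359.0683739229613 256.5122525265328 195.84104424300705 [[-0.27540078 -0.96118812 -0.01648649]
 [-0.46757488  0.14891517 -0.87131969]
 [ 0.83995723 -0.23225345 -0.49043877]] [187.32529372 365.84688865 868.57136627]
```

View pics/top0.png

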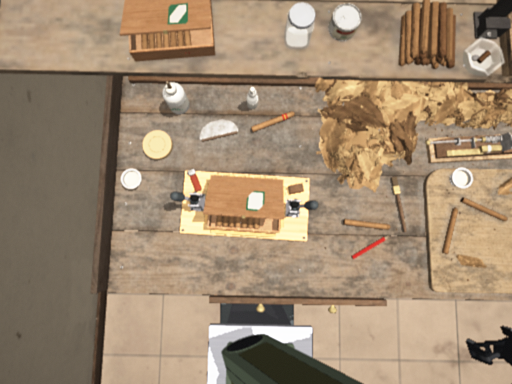

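View pics/side0.png

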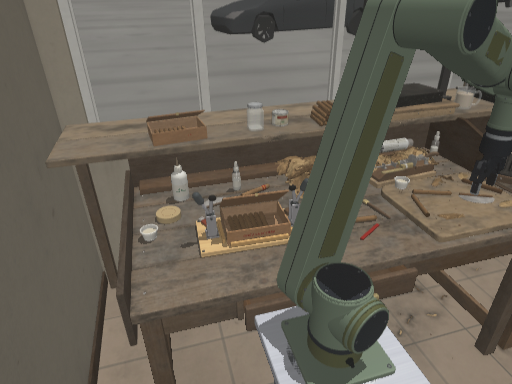

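The top view shows the fixture at about (180–310, 170–242) with the lid partly open; the handles end near (178,196) and (313,205). I'll zoom in on both.

Run:
```python
import pickle,cv2,numpy as np
d=pickle.load(open("cams.pkl","rb"))
a=cv2.resize(d["top"]["img"][165:245,165:325],None,fx=5,fy=5,interpolation=cv2.INTER_CUBIC)
cv2.imwrite("pics/topc.png",a[:,:,::-1])
b=cv2.resize(d["side"]["img"][175:260,190:310],None,fx=6,fy=6,interpolation=cv2.INTER_CUBIC)
cv2.imwrite("pics/sidec.png",b[:,:,::-1])
```

```text
(no output)
```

View pics/topc.png

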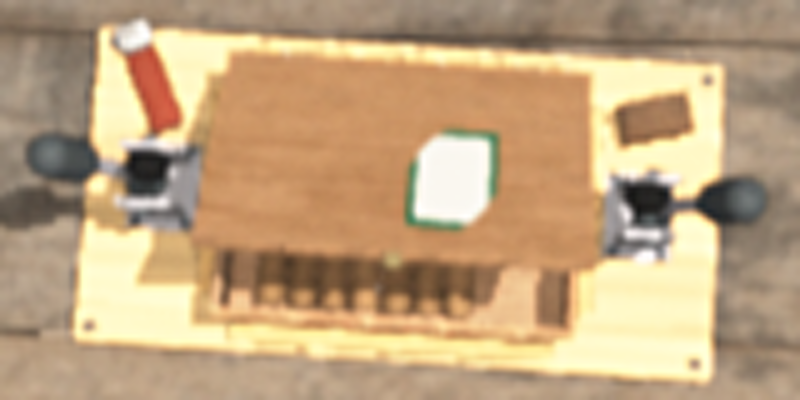

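View pics/sidec.png

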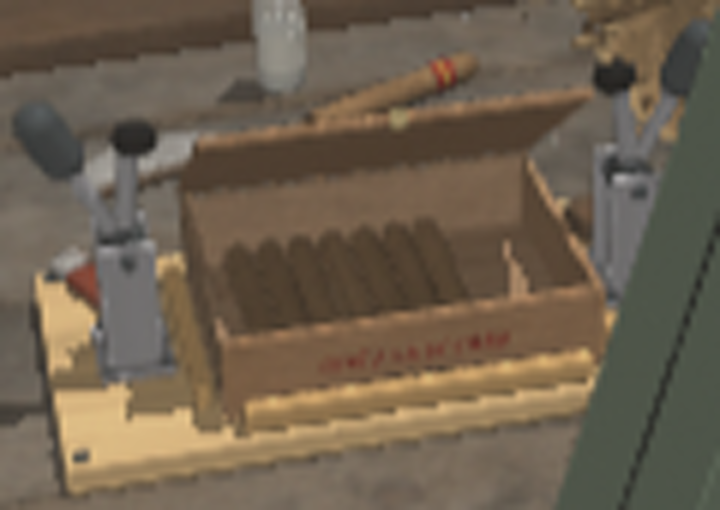

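The top crop shows the board corners at about (100,27), (722,65), (711,382) and (75,340), the lid's free edge from (192,240) to (606,268), and the handle ends at (28,155) and (767,202). The side crop shows both levers open and upright presser arms.

```bash
cat > h.py <<'E'
import pickle,numpy as np
from scipy.optimize import least_squares
d=pickle.load(open("cams.pkl","rb"))
def proj(n,X):
    g=d[n];c=np.asarray(X)@np.array(g["R"]).T+g["t"];return np.c_[g["fx"]*c[:,0]/c[:,2]+g["cx"],g["fy"]*c[:,1]/c[:,2]+g["cy"]]
def W(p,L):
    L=np.atleast_2d(L);c,s=np.cos(p[2]),np.sin(p[2]);return np.c_[p[0]+c*L[:,0]-s*L[:,1],p[1]+s*L[:,0]+c*L[:,1],L[:,2]]
E
python3 - <<'E'
from h import *
cr=lambda a,o,k:(np.array(a)+.5)/k-.5+o
B=[[100,200,18],[100,-200,18],[-100,-200,18],[-100,200,18]]
m=cr([[100,27],[722,65],[711,382],[75,340]],[165,165],5)
E=cr([[192,240],[606,268]],[165,165],5)
S=cr([[192,150],[595,92]],[190,175],6)
sb=cr([[37,278],[68,490]],[190,175],6)
def lid(a):
    x=79-161*np.cos(a)-3*np.sin(a)*0; z=74+161*np.sin(a)+3*np.cos(a); return [[x,111,z],[x,-111,z]]
def f(q):
    return np.r_[(proj("top",W(q,B))-m).ravel(),(proj("side",W(q,[B[0],B[3]]))-sb).ravel(),(proj("top",W(q,lid(q[3])))-E).ravel(),(proj("side",W(q,lid(q[3])))-S).ravel()]
r=least_squares(f,[600,0,0,.7]);print(r.x,r.fun.reshape(-1,2).round(1))
r2=least_squares(lambda p:f(np.r_[p,r.x[3]])[:8],r.x[:3]);print(r2.x,r2.fun.round(1))
for s in(1,-1):
    t=[[0,s*(150+105*np.sin(.45)),188]];print("tip",proj("top",W(r.x,t)),(proj("top",W(r.x,t))-165+.5)*5,proj("side",W(r.x,t)),W(r.x,t),"hinge",W(r.x,[[0,s*150,93]]))
print("edge",W(r.x,lid(r.x[3])))
E
```

```text
[ 5.20343222e+02  5.43398585e+01 -3.99935416e-02  7.05591598e-01] [[ 0.2  0.1]
 [ 0.6 -0.1]
 [ 0.3 -0.4]
 [-0.1  0.4]
 [-0.4  0.2]
 [ 0.1 -2.1]
 [-0.5  1. ]
 [-1.5  0.3]
 [ 0.9 -1.2]
 [ 0.  -0.3]]
[ 5.20370586e+02  5.52297533e+01 -4.23661330e-02] [ 0.1 -0.   0.4  0.1 -0.  -0.3 -0.4  0.2]
tip [[172.13368451 195.54509596]] [[ 38.16842255 155.22547979]] [[194.27996307 193.45806179]] [[528.1667272  249.85477389 188.        ]] hinge [[526.34065381 204.21991325  93.        ]]
tip [[316.59424577 204.12714002]] [[760.47122884 198.13570012]] [[308.29439692 178.85996903]] [[ 512.51971613 -141.17505687  188.        ]] hinge [[514.34578952 -95.54019622  93.        ]]
edge [[481.25843681 166.99266195 180.68965385]
 [472.38223724 -54.82981906 180.68965385]]
```

```bash
cat >> h.py <<'E'
from scipy.spatial.transform import Rotation as Ro
P=(520.4,55,-.042)
def plan(*targets):
    "targets in jig coords (x,y,z); tool x along jig y, pointing down"
    from rig import ctrl
    s=ctrl.sense();q=s["tool_rot"];R=Ro.from_quat(q[[1,2,3,0]]);psi=P[2]+np.pi/2
    c,sn=np.cos(psi),np.sin(psi);G=Ro.from_matrix(np.array([[c,sn,0],[sn,-c,0],[0,0,-1]]))
    rv=(R.inv()*G).as_rotvec()/np.pi
    j=W((0,0,-P[2]),[(s["eef_pos"]-[P[0],P[1],0])])
    c0,s0=np.cos(P[2]),np.sin(P[2]);e=s["eef_pos"]-[P[0],P[1],0]
    print("t",s["time"],"world",s["eef_pos"].round(1),"jig",[round(float(c0*e[0]+s0*e[1]),1),round(float(-s0*e[0]+c0*e[1]),1),round(float(e[2]),1)],"F",s["force"].round(1),"w",s["width"],"q",s["qpos"].round(2))
    for t in targets: print(t,"->",(R.inv().apply(W(P,t)[0]-s["eef_pos"])/250).round(3),rv.round(3))
E
python3 - <<'E'
from h import *
plan((-90,-320,260),(-24,0,250))
E
```

```text
t 0.1 world [ 194.2 -540.8  230.6] jig [-300.9, -608.9, 230.6] F [ 0.4  0.3 -1.8] w 85.43561701194572 q [-1.25  0.32  1.57  0.    1.26 -0.02]
(-90, -320, 260) -> [ 1.217 -0.752 -0.117] [-0.    -0.    -0.377]
(-24, 0, 250) -> [ 1.944 -1.838 -0.075] [-0.    -0.    -0.377]
```

>>> step_arm --pt "0.97 -0.85 -0.12 0 0 -0.377 -1" --pt "0.97 -0.85 -0.12 0 0 -0.377 -1" --pt "0.97 -0.85 -0.12 0 0 -0.377 -1" --pt "0.97 -0.85 -0.12 0 0 -0.377 -1" --pt "0.97 -0.85 -0.12 0 0 -0.377 -1" --pt "0.97 -0.85 -0.12 0 0 -0.377 -1" --pt "0.97 -0.85 -0.12 0 0 -0.377 -1" --pt "0.97 -0.85 -0.12 0 0 -0.377 -1" --pt "0.97 -0.85 -0.12 0 0 -0.377 -1" --pt "0.97 -0.85 -0.12 0 0 -0.377 -1" --pt "0.97 -0.85 -0.12 0 0 -0.377 -1" --pt "0.97 -0.85 -0.12 0 0 -0.377 -1"

```text
time: 1.1
eef_pos: [350.7, -259.0, 261.1]
tool_rot: [-0.0, 0.722, 0.692, -0.0]
force: [-0.8, 0.0, 0.0]
width: 0.2
grasp_force: 0.0
```

```bash
python3 -c "
from h import *
plan((-24,0,250),(-24,0,215))"
```

```text
t 1.1 world [ 350.7 -259.   261.1] jig [-156.4, -320.8, 261.1] F [-0.8  0.   0. ] w 0.17987806016979793 q [-0.66  0.08  1.8  -0.    1.26 -0.62]
(-24, 0, 250) -> [1.284 0.528 0.044] [-0. -0. -0.]
(-24, 0, 215) -> [1.284 0.528 0.184] [-0. -0. -0.]
```

>>> step_arm --pt "1 0.528 0.04 0 0 0 -1" --pt "1 0.528 0.04 0 0 0 -1" --pt "1 0.528 0.04 0 0 0 -1" --pt "1 0.528 0.04 0 0 0 -1" --pt "1 0.528 0.04 0 0 0 -1" --pt "1 0.528 0.04 0 0 0 -1" --pt "1 0.528 0.04 0 0 0 -1" --pt "1 0.528 0.04 0 0 0 -1" --pt "1 0.528 0.04 0 0 0 -1"

```text
time: 1.85
eef_pos: [493.4, -14.2, 250.6]
tool_rot: [-0.0, 0.721, 0.693, -0.001]
force: [-0.9, -0.5, -0.4]
width: 0.4
grasp_force: 0.0
```

```bash
python3 -c "
from h import *
plan((-24,0,215))"
```

```text
t 1.85 world [493.4 -14.2 250.6] jig [-24.1, -70.3, 250.6] F [-0.9 -0.5 -0.4] w 0.36645370190162974 q [-0.05  0.18  1.71 -0.    1.26 -0.01]
(-24, 0, 215) -> [0.281 0.001 0.142] [-0.  0.  0.]
```

>>> step_arm --pt "0.28 0 0.06 0 0 0 -1" --pt "0.28 0 0.1 0 0 0 -1" --pt "0.28 0 0.14 0 0 0 -1" --pt "0.28 -0.01 0.18 0 0 0 -1" --pt "0.28 -0.01 0.22 0 0 0 -1" --pt "0.28 -0.02 0.26 0 0 0 -1" --pt "0.28 -0.03 0.3 0 0 0 -1" --pt "0.28 -0.04 0.33 0 0 0 -1"

```text
time: 2.52
eef_pos: [485.4, 53.8, 168.0]
tool_rot: [-0.0, 0.723, 0.691, -0.001]
force: [-0.4, 0.5, 1.6]
width: 0.2
grasp_force: 0.3
```

```bash
python3 -c "
from h import *
plan((-50,0,131),(-60,0,85))"
```

```text
t 2.5167 world [485.4  53.8 168. ] jig [-34.9, -2.7, 168.0] F [-0.4  0.5  1.6] w 0.21697162255322752 q [ 0.09  0.24  1.85 -0.    1.05  0.13]
(-50, 0, 131) -> [ 0.011 -0.06   0.148] [-0.     0.    -0.001]
(-60, 0, 85) -> [ 0.011 -0.1    0.332] [-0.     0.    -0.001]
```

>>> step_arm --pt "0 -0.02 0.04 0 0 0 -1" --pt "0 -0.04 0.08 0 0 0 -1" --pt "0 -0.05 0.12 0 0 0 -1" --pt "0 -0.065 0.16 0 0 0 -1" --pt "0 -0.075 0.2 0 0 0 -1" --pt "0 -0.085 0.24 0 0 0 -1" --pt "0 -0.09 0.28 0 0 0 -1" --pt "0 -0.1 0.31 0 0 0 -1" --pt "0 -0.1 0.33 0 0 0 -1"

```text
time: 3.27
eef_pos: [460.2, 55.5, 85.6]
tool_rot: [-0.0, 0.722, 0.692, -0.001]
force: [-0.4, 0.5, 1.1]
width: 0.1
grasp_force: 0.3
```

```bash
python3 -c "
from h import *
plan((-60,0,77))"
```

```text
t 3.2667 world [460.2  55.5  85.6] jig [-60.2, -2.0, 85.6] F [-0.4  0.5  1.1] w 0.11160528137503256 q [ 0.1   0.3   2.02 -0.    0.83  0.14]
(-60, 0, 77) -> [0.008 0.001 0.034] [-0.  0. -0.]
```

>>> step_arm --pt "0 0 0.015 0 0 0 -1" --pt "0 0 0.025 0 0 0 -1" --pt "0 0 0.032 0 0 0 -1" --pt "0 0 0.037 0 0 0 -1" --pt "0 0 0.037 0 0 0 -1" --pt "0 0 0.037 0 0 0 -1"

```text
time: 3.77
eef_pos: [461.3, 56.6, 77.2]
tool_rot: [0.0, 0.722, 0.692, 0.0]
force: [0.4, -0.0, 0.1]
width: 0.2
grasp_force: 0.0
```

>>> step_arm --pt "0 0 0.005 0 0 0 -1" --pt "0 0 0.01 0 0 0 -1" --pt "0 0 0.01 0 0 0 -1"

```text
time: 4.02
eef_pos: [461.5, 56.6, 76.5]
tool_rot: [0.001, 0.722, 0.692, 0.001]
force: [-3.4, -0.2, 15.7]
width: -0.2
grasp_force: 7.6
```

The lid is firmly shut: 16 N at z = 76.5. Next I go up and round to the outside of the left handle.

>>> step_arm --pt "0 0 -0.15 0 0 0 -1" --pt "0 0 -0.3 0 0 0 -1" --pt "0 0 -0.45 0 0 0 -1" --pt "0 0 -0.6 0 0 0 -1" --pt "0.1 0.03 -0.7 0 0 0 -1" --pt "0.4 0.1 -0.72 0 0 0 -1" --pt "0.97 0.24 -0.72 0 0 0 -1" --pt "0.97 0.24 -0.72 0 0 0 -1" --pt "0.97 0.24 -0.72 0 0 0 -1" --pt "0.97 0.24 -0.72 0 0 0 -1" --pt "0.97 0.24 -0.72 0 0 0 -1" --pt "0.97 0.24 -0.72 0 0 0 -1"

```text
time: 5.02
eef_pos: [531.5, 300.1, 253.5]
tool_rot: [-0.0, 0.72, 0.694, 0.0]
force: [-0.8, 0.0, -0.6]
width: -0.3
grasp_force: 0.0
```

Run:
```python
from h import *
plan((0,240,230),(0,240,150))
from rig import get_image
import cv2
a=get_image("top")["img"][165:245,165:325];b=get_image("side")["img"][165:245,165:325]
cv2.imwrite("pics/chk1.png",cv2.resize(np.r_[a,b],None,fx=3.7,fy=3.7,interpolation=cv2.INTER_CUBIC)[:,:,::-1])
```

```text
t 5.0167 world [531.5 300.1 253.5] jig [0.8, 245.3, 253.5] F [-0.8  0.  -0.6] w -0.2989909196983319 q [0.49 0.36 1.44 0.   1.34 0.53]
(0, 240, 230) -> [-0.021 -0.003  0.094] [-0.    -0.     0.001]
(0, 240, 150) -> [-0.022 -0.003  0.414] [-0.    -0.     0.001]
```

View pics/chk1.png

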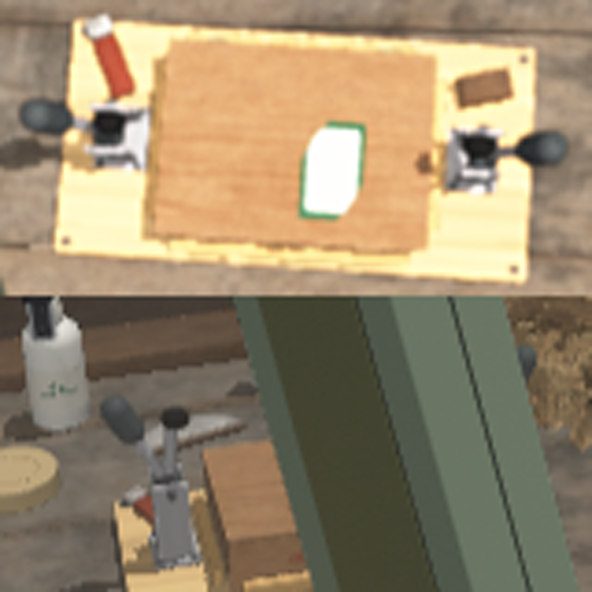

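Lid is flat shut in the top view, and the box and bystanders are in place. Next: the left handle.

>>> step_arm --pt "0 0 0.1 0 0 0 -1" --pt "0 0 0.2 0 0 0 -1" --pt "0 0 0.3 0 0 0 -1" --pt "0 0 0.4 0 0 0 -1" --pt "-0.05 0 0.4 0 0 0 -1" --pt "-0.1 0 0.4 0 0 0 -1" --pt "-0.13 0 0.4 0 0 0 -1" --pt "-0.16 0 0.4 0 0 0 -1" --pt "-0.19 0 0.4 0 0 0 -1" --pt "-0.22 0 0.4 0 0 0 -1" --pt "-0.25 0 0.4 0 0 0 -1"

```text
time: 6.03
eef_pos: [528.7, 232.9, 155.4]
tool_rot: [0.0, 0.722, 0.692, 0.001]
force: [-0.4, 0.4, 0.4]
width: -0.2
grasp_force: 0.1
```

>>> step_arm --pt "-0.03 0 0 0 0 0 -1" --pt "-0.06 0 0 0 0 0 -1" --pt "-0.08 0 0 0 0 0 -1" --pt "-0.1 0 0 0 0 0 -1" --pt "-0.12 0 0 0 0 0 -1" --pt "-0.13 0 0 0 0 0 -1" --pt "-0.14 0 0 0 0 0 -1" --pt "-0.14 0 0 0 0 0 -1"

```text
time: 6.7
eef_pos: [526.9, 198.5, 154.5]
tool_rot: [0.0, 0.722, 0.692, -0.0]
force: [-0.2, 0.0, -0.0]
width: 0.1
grasp_force: 0.0
```

Run:
```python
from h import *
plan((0,240,230))
from rig import get_image
import cv2
a=get_image("top")["img"][165:245,165:325];b=get_image("side")["img"][165:245,165:325]
cv2.imwrite("pics/chk2.png",cv2.resize(np.r_[a,b],None,fx=3.7,fy=3.7,interpolation=cv2.INTER_CUBIC)[:,:,::-1])
```

```text
t 6.7 world [526.9 198.5 154.5] jig [0.5, 143.7, 154.5] F [-0.2  0.  -0. ] w 0.07236003916161128 q [ 0.34  0.36  1.71 -0.    1.07  0.38]
(0, 240, 230) -> [ 0.385 -0.002 -0.302] [-0.  0.  0.]
```

View pics/chk2.png

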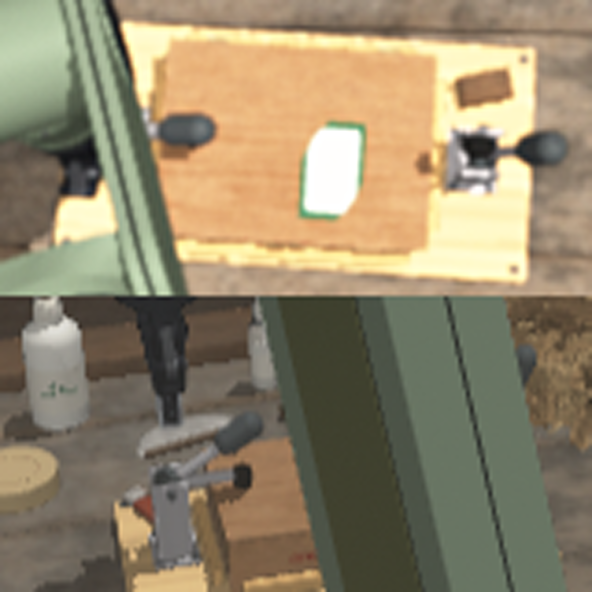

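The left clamp has snapped over with its foot on the lid. Next: the right clamp.

>>> step_arm --pt "0.02 0 -0.15 0 0 0 -1" --pt "0 0 -0.3 0 0 0 -1" --pt "0 0 -0.4 0 0 0 -1" --pt "-0.2 0 -0.42 0 0 0 -1" --pt "-0.9 0 -0.42 0 0 0 -1" --pt "-0.9 0 -0.42 0 0 0 -1" --pt "-0.9 0 -0.42 0 0 0 -1" --pt "-0.9 0 -0.42 0 0 0 -1" --pt "-0.9 0 -0.42 0 0 0 -1" --pt "-0.9 0 -0.42 0 0 0 -1" --pt "-0.9 0 -0.42 0 0 0 -1"

```text
time: 7.72
eef_pos: [517.6, -26.4, 259.6]
tool_rot: [-0.0, 0.722, 0.692, 0.0]
force: [-0.5, 0.3, 0.7]
width: -0.4
grasp_force: 0.0
```

>>> step_arm --pt "-0.67 0 0 0 0 0 -1" --pt "-0.67 0 0 0 0 0 -1" --pt "-0.67 0 0 0 0 0 -1" --pt "-0.67 0 0 0 0 0 -1" --pt "-0.67 0 0 0 0 0 -1" --pt "-0.67 0 0 0 0 0 -1" --pt "-0.67 0 0 0 0 0 -1"

```text
time: 8.3
eef_pos: [511.0, -191.8, 259.3]
tool_rot: [-0.001, 0.721, 0.693, 0.0]
force: [0.6, 0.8, 0.1]
width: -0.1
grasp_force: 0.0
```

```bash
python3 -c "
from h import *
plan((0,-245,154))"
```

```text
t 8.3 world [ 511.  -191.8  259.3] jig [1.0, -247.0, 259.3] F [0.6 0.8 0.1] w -0.12739696203306566 q [-0.38  0.26  1.58  0.    1.3  -0.34]
(0, -245, 154) -> [ 0.007 -0.004  0.421] [-0. -0.  0.]
```

>>> step_arm --pt "0 0 0.1 0 0 0 -1" --pt "0 0 0.2 0 0 0 -1" --pt "0 0 0.3 0 0 0 -1" --pt "0 0 0.42 0 0 0 -1" --pt "0.05 0 0.42 0 0 0 -1" --pt "0.1 0 0.42 0 0 0 -1" --pt "0.13 0 0.42 0 0 0 -1" --pt "0.16 0 0.42 0 0 0 -1" --pt "0.19 0 0.42 0 0 0 -1" --pt "0.22 0 0.42 0 0 0 -1" --pt "0.25 0 0.42 0 0 0 -1"

```text
time: 9.22
eef_pos: [513.7, -130.0, 155.5]
tool_rot: [0.001, 0.722, 0.692, 0.001]
force: [0.4, -0.4, 1.0]
width: -0.1
grasp_force: 0.2
```

>>> step_arm --pt "0.03 0 0 0 0 0 -1" --pt "0.06 0 0 0 0 0 -1" --pt "0.08 0 0 0 0 0 -1" --pt "0.1 0 0 0 0 0 -1" --pt "0.12 0 0 0 0 0 -1" --pt "0.13 0 0 0 0 0 -1" --pt "0.14 0 0 0 0 0 -1" --pt "0.14 0 0 0 0 0 -1"

```text
time: 9.88
eef_pos: [514.7, -95.6, 154.5]
tool_rot: [-0.0, 0.722, 0.692, -0.0]
force: [0.0, 0.6, -0.4]
width: -0.3
grasp_force: 0.0
```

>>> step_arm --pt "-0.05 0 -0.1 0 0 0 -1" --pt "-0.1 0 -0.25 0 0 0 -1" --pt "-0.2 0 -0.4 0 0 0 -1" --pt "-0.7 0 -0.4 0 0 0 -1" --pt "-0.7 0 -0.4 0 0 0 -1" --pt "-0.7 0 -0.4 0 0 0 -1" --pt "-0.7 0 -0.4 0 0 0 -1" --pt "-0.7 0 -0.4 0 0 0 -1" --pt "-0.7 0 -0.4 0 0 0 -1"

```text
time: 10.63
eef_pos: [507.1, -270.6, 254.1]
tool_rot: [-0.001, 0.722, 0.692, 0.0]
force: [0.6, 0.2, -0.1]
width: 0.3
grasp_force: 0.0
```

Run:
```python
from h import *
plan((0,240,230))
from rig import get_image
import cv2
a=get_image("top")["img"][165:245,165:325];b=get_image("side")["img"][165:245,165:325]
cv2.imwrite("pics/chk3.png",cv2.resize(np.r_[a,b],None,fx=3.7,fy=3.7,interpolation=cv2.INTER_CUBIC)[:,:,::-1])
```

```text
t 10.6333 world [ 507.1 -270.6  254.1] jig [0.4, -325.8, 254.1] F [ 0.6  0.2 -0.1] w 0.34390138735492015 q [-0.51  0.31  1.53  0.    1.31 -0.47]
(0, 240, 230) -> [ 2.263 -0.003  0.099] [-0. -0. -0.]
```

View pics/chk3.png

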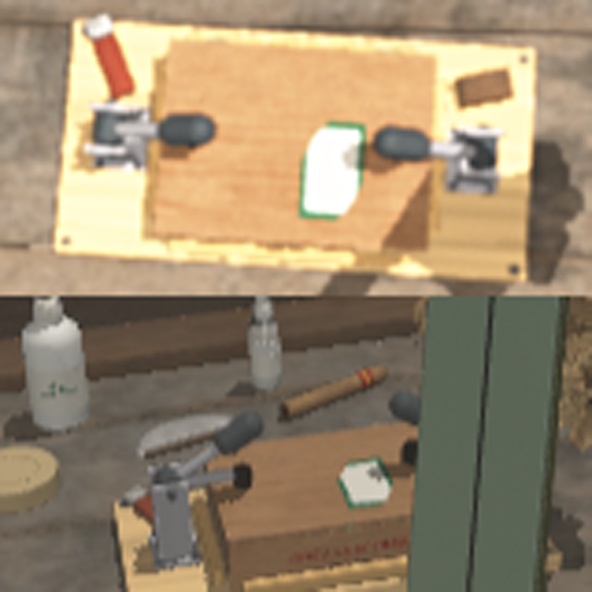

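Both handles lean in over the lid, from (150,130) to (213,130) and from (375,143) to (430,150). The lid is flat and the lighter and block haven't moved. The arm is clear, so I'm handing in.

```bash
python3 -c "
from rig import ctrl
print(ctrl.job_done())"
```

```text
the job is handed in; nothing more can be done
None
```

The lid is pressed shut and both toggle clamps are snapped over, holding it down; the final pictures show this, and I handed the job in at about 11 s with the arm clear.

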